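Seat the rail in the drilling jig and hold the drill guide on the line

ROBOT

A 7-joint arm with a two-finger parallel gripper is mounted at the origin on the work surface. World frame = base frame: x ahead of the robot, y to its left, z up, the work surface at z = 0. Lengths are in m, angles in degrees, forces in N, time in s.
With the tool pointing down it reaches from about 0.35 to 0.9 m from the base axis. Payload 19.9 kg.
Tool frame: the origin (TCP) lies midway between the tips of the shut fingers; the grasp point (between the pads) lies 19 mm behind it; x points along the fingers, z is the direction in which the jaws open and shut, and the axes are right-handed (so a half turn about x gives the same grasp; the last joint's range is limited). The gripper opens to 94 mm and grips with 3 to 60 N. Pads are 16 mm wide; open, the fingers measure 119 mm over their backs; the gripper's body (75 mm by 177 mm) begins 78 mm behind the grasp point.
Start: joints at [70.732, 23.915, -0.59, 92.452, 0.269, 63.638, -3.037], TCP at [0.182, -0.598, 0.205] pointing down, gripper open.
Joint ranges: [-161.28, 161.28], [-22.2, 115.67], [-73.04, 71.86], [3.21, 147.25], [-68.34, 248.33], [10.77, 114.83], [-161.83, 161.83]. Speed limits (degrees/s): [108.29, 108.29, 136.94, 136.94, 172.46, 172.46, 172.46].

INTERFACE

Orientations are given as [roll, pitch, yaw] about the fixed x, y, z axes, in that order (R = Rz(yaw) Ry(pitch) Rx(roll)).
In Python, from workcell import * gives the robot as it stands. The module is installed in compiled form; this text tells all that it offers.
- The arm moves only by the tool apply_moves, never from a script. Its argument "deltas" is one flat list of numbers, 7 for each row, row after row: the shift along the tool's x, y, z in mm, then the turn, a rotation vector about the tool's x, y, z in rad, then the gripper's target within -1 to 1 (fully open at 1, half-way at 0, shut at -1). A call has 1 to 10 rows; each row shifts and turns the commanded pose from where the row before left it, along the tool's axes as they then stand; what a row does not reach is not made up. A row lasts 1/10 s, in which the tool goes at most 50 mm and 8.59 degrees, less where a joint would pass 70% of its speed; a pose out of reach is approached as far as the arm can. A call with a gripper value outside its range is refused whole. The fingers move at their own pace and stop on an object; "force" is the grip in N (left out, the last holds). Time passes only in rows, so rows that do not move let the fingers close. It gives the time, the measured TCP pose, the force and the opening at its end, in the units of the state.
- get_obs(): the state, without advancing time (a new reading comes with each control period).
- grab_frame(name): name is "side" or "top"; returns the picture (400x640x3 uint8, blue, green, red); there is no depth.
- camera_params(name): a dict with "fx", "fy", "cx", "cy" (pixels), "R" (3x3) and "t" (3): a world point X has camera coordinates R X + t. Camera axes: x right, y down, z forward; pixel columns grow to the right and rows downward; lengths in m; the calibration is good to about 2 mm. A picture is of the moment at which its call begins. camera_params takes no time and is no camera call.
- sign_off(): hands the job in, once; it reports no verdict.
The state is a dict: "t": time; "joint_pos": joint angles; "qvel": joint speeds; "joint_efforts": joint torques, N m; "ee_pos": TCP position; "orientation": TCP orientation; "wrist_force": force on the tool from outside, world axes, zero at the start; "ft_torque": the same for the moment, N m; "opening": opening from 0.0 (shut) to 1.0 (fully open).
Only numpy, scipy, OpenCV 4.12 (cv2) and the standard library are available. Lean on these libraries where they do the work, as an engineer would, in place of code of your own. Each camera call takes 0.05 s, during which the arm holds its last target.

TASK

Push the loose wooden rail along the jig's channel, in under the green cover, until you feel it come fully home against the stop hidden there. Then take the spring-loaded drill guide by its red handle, pull it out until its red pointer stands on the black line across the rail, and finish while still holding it there, with the rail still home, so that a colleague can drill. Leave the other things on the bench alone.

Things in the scene. Friction and masses are not known exactly. Their poses are not given: they have to be found in the camera images.
- jig: Drilling jig fixed to the bench: white-faced board 170 (x) x 520 (y) x 18 mm, origin at bench height under its middle (5 mm nearer the robot than the board's centre); x away from the robot, y along the channel, z up. The rail channel runs along y at x = -30 mm, 48 mm wide, floor 18 mm above the bench, between strips 8 mm wide and 8 mm high.
- cover_mouth (a point): Middle of the mouth of the green sheet-metal cover over the channel, on the channel floor, at jig y = +115 mm; the cover runs on to y = +260 mm, is 64 mm wide, its top 56 mm above the bench. Beside it at jig x = 50 mm, y = +129 to +246 mm stands a spring housing, its top 48 mm above the bench.
- rail: Loose pale wooden rail lying in the channel, 45 (x) x 240 (y) x 22 (z) mm, about 0.15 kg (0.1 to 0.22), origin under its centre, axes along the jig's; top 40 mm above the bench, 14 mm above the strips. It starts 50 to 150 mm short of the stop and slides with 0.5 to 2.5 N.
- rail_line (a point): Where the black line (3 mm wide, straight across the rail's top along its x) crosses the rail's middle: 55 mm from the rail's centre towards -y, on the top face.
- rail_end (a point): Centre of the rail's +y end face, the end that goes under the cover and meets the stop, 11 mm above the channel floor.
- rail_tail (a point): Centre of the rail's -y end face, in the open, the one to push on (towards the jig's +y).
- stop_face (a point): Centre of the face that the rail's end meets: a fixed steel block in the channel under the cover, out of sight, 11 mm above the channel floor. Its place along the channel differs from time to time (jig y = +140 to +190 mm). It does not give.
- guide (a joint): Travel of the drill guide along its track, 0 (home, next to the cover) to 0.15 m, growing as it is pulled towards the jig's -y. A spring draws it home: about 5 N at home, 60 N/m more with travel (about 11 N at 110 mm). It starts home. With the rail home, the line lies at roughly 65 to 115 mm of travel.
- guide_handle (a point): Centre of the top of the guide's red round upright handle: 24 mm in diameter, top 104 mm above the bench, free over its upper 55 mm (it stands on an aluminium block 50 x 50 mm). It can be pinched from above. At home it lies at jig x = 60, y = +80 mm.
- guide_pointer (a point): Tip of the guide's thin red pointer (3 mm wide), 5 mm above the rail, level along the jig's y with the handle's axis and 114 mm from it towards the jig's -x. It sits on an aluminium arm 24 mm wide with a drill bush; arm and pointer clear the rail by 4 mm. In the rail's frame y the pointer is on the line when it reads the same y as the line.
- sanding_block: Bystander: cork sanding block 62 x 102 x 32 mm, on the bench beyond the jig (+x side), origin under its centre.
- pencil: Bystander: flat orange carpenter's pencil 14 x 160 x 8 mm on the bench beyond the jig, origin under its centre.
- paint_tin: Bystander: blue-labelled paint tin, 150 mm in diameter, 170 mm high, at the far right, origin under its centre.
- putty_jar: Bystander: white jar with a blue cap, 70 mm in diameter, 70 mm high, at the far left, origin under its centre.
- tin_lid: Bystander: black disc lid 140 mm in diameter, 8 mm thick, lying at the right, origin under its centre.
- sander: Bystander: hand sander, black base plate 110 x 100 mm, grey body, green round grip, 119 mm high, at the left, origin under its centre.
Not all that is in view belongs to the job. Of the things like the rail, leave any that is pink; of the rest the larger one is meant.

How it is judged (in metres and radians):
On the way, in this order (a step that is already met when the one before it is completed fails the run):
1. the rail is fully home: its end within 4 mm of the hidden stop (distance between rail_end and stop_face below 0.004 m), for 0.2 s.
2. the robot's fingers hold the guide with its pointer on the black line (within 4 mm), the rail still home (y of guide_pointer in the frame of rail_line between -0.004 and 0.004 m and contact force between the fingers and guide above 3 N and distance between rail_end and stop_face below 0.004 m), for 0.3 s.
At the end, for the whole second after the job is handed in: The rail's end is within 4 mm of the stop's face; the guide's pointer is within 4 mm of the black line, measured along the rail; the guide stands still (under 20 mm/s) more than 40 mm out of its home place, held by the fingers (contact force over 3 N) and not resting against the rail (all of step 2 and value of joint guide above 0.04 m and velocity of joint guide between -0.02 and 0.02 m/s and contact force between guide and rail below 0.5 N); the arm keeps its last pose, push and grip.
It fails at once if one of the bystanders is shoved aside (more than 30 mm) (distance of any of sanding_block, pencil, paint_tin, putty_jar, tin_lid, sander from where it was at the start of the episode above 0.03 m).
It also fails if it takes over 58 s, if anything falls off the work surface, if the arm or the gripper's body presses on something with over 40 N, if the wrist force passes 120 N, or if a joint passes its speed limit or range.

## Working session

There is one attempt and no reset: what is moved stays moved. The work goes in short steps, Python scripts to look and compute and a tool call to move; the robot and the scene stay as the last step left them, time stands still between calls to the robot, and variables do not carry over. Pictures are saved under pics/ and viewed, and the job is handed in when it is done.

Besides the shell and the picture viewer there is one more tool, called after "Emit:" as name(argument=value, ...) on one line, values as JSON. apply_moves: Moves the arm, as the interface text tells. Its arguments: {"type":"object","properties":{"deltas":{"type":"array","items":{"type":"number"}},"force":{"type":"number"}},"required":["deltas"]}

```bash
mkdir -p pics
cat > h.py <<'E'
from workcell import *
import numpy as np, cv2
def P(n):
    p=camera_params(n); K=np.array([[p['fx'],0,p['cx']],[0,p['fy'],p['cy']],[0,0,1]]);return K,np.array(p['R']),np.array(p['t'])
def ray(n,uv,z):
    K,R,t=P(n); uv=np.atleast_2d(uv).astype(float); d=(R.T@np.linalg.inv(K)@np.c_[uv,np.ones(len(uv))].T).T
    c=-R.T@t; s=(z-c[2])/d[:,2]; return c+s[:,None]*d
def proj(n,X):
    K,R,t=P(n); q=(K@(R@np.atleast_2d(X).T+t[:,None])).T; return q[:,:2]/q[:,2:]
E
python3 - <<'E'
from h import *
for n in('top','side'):
    cv2.imwrite(f'pics/{n}0.png',grab_frame(n)); K,R,t=P(n); print(n,K[0,0],-R.T@t); print(R.round(2))
print(get_obs())
E
```

```text
top 446.95835637155227 [ 0.36242418 -0.02335585  1.47543957]
[[-0.01 -1.   -0.  ]
 [-0.99  0.01 -0.11]
 [ 0.11 -0.   -0.99]]
side 383.8628032823422 [-0.1076197   0.86597092  1.08121545]
[[-0.81 -0.58 -0.02]
 [-0.38  0.56 -0.73]
 [ 0.44 -0.59 -0.68]]
{'t': 0.1, 'joint_pos': array([70.73141299, 23.94476939, -0.59134131, 92.48049731,  0.2677826 ,
       63.63811735, -3.03695546]), 'qvel': array([ 0.00734561, -0.09788012,  0.06528288, -0.14313763,  0.01994712,
        0.00179977,  0.07230573]), 'joint_efforts': array([ 1.91625499e-03, -8.52580047e+01,  6.40581083e-01, -4.26697719e+01,
       -4.88436758e-02,  1.64409826e-02,  1.57522768e-04]), 'ee_pos': array([ 0.18150526, -0.59772115,  0.20489769]), 'orientation': array([-177.13821655,   89.93799734,  109.75303327]), 'wrist_force': array([0.09537488, 0.07763808, 0.23742052]), 'ft_torque': array([0.05444478, 0.00396488, 0.02455227]), 'opening': 0.998873138469326}
```

View pics/top0.png

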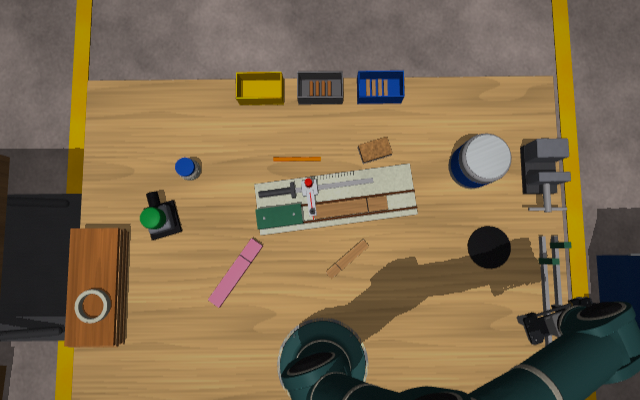

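View pics/side0.png

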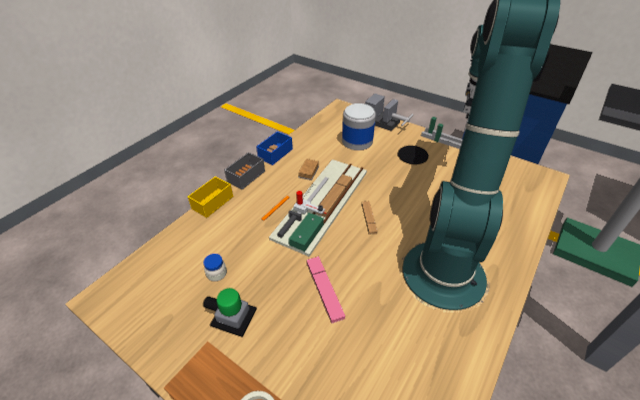

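The top view shows the jig at about (255–417, 165–235), with the green cover on its left. The handle is at (309,183). The pink rail and the small decoy rail lie outside the jig.

Run:
```python
import cv2
a=cv2.imread('pics/top0.png')[155:245,245:425]; cv2.imwrite('pics/topz.png',cv2.resize(a,None,fx=4.4,fy=4.4,interpolation=cv2.INTER_CUBIC))
a=cv2.imread('pics/side0.png')[155:255,260:380]; cv2.imwrite('pics/sidez.png',cv2.resize(a,None,fx=6,fy=6,interpolation=cv2.INTER_CUBIC))
```

```text
(no output)
```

View pics/topz.png

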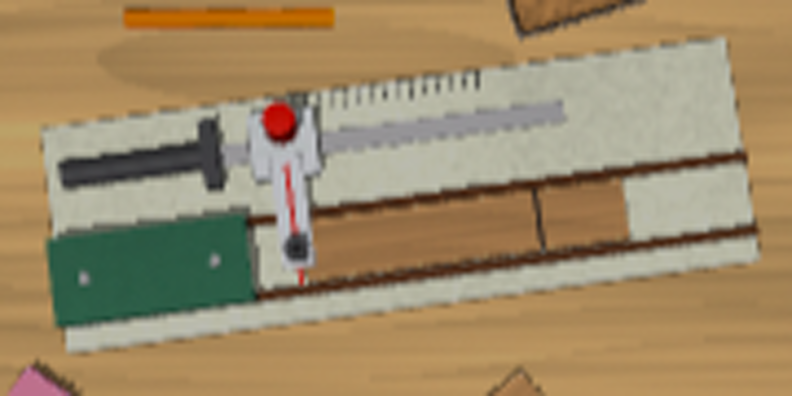

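View pics/sidez.png

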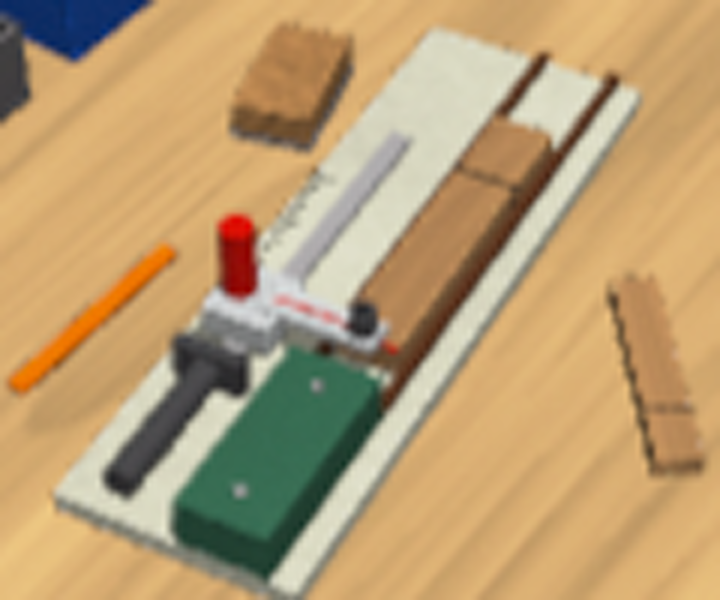

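```bash
cat > m.py <<'E'
from h import *
zz=lambda p:(np.array(p,float)+.5)/4.4-.5+np.array([245,155])
c=ray('top',zz([(43,127),(725,38),(759,260),(67,352)]),.018)[:,:2]
# jig: x away,y+ left. corners: (+x,+y),(+x,-y),(-x,-y),(-x,+y)
loc=np.array([(90,260),(90,-260),(-80,-260),(-80,260)])/1000
A=loc-loc.mean(0);B=c-c.mean(0);U,S,Vt=np.linalg.svd(A.T@B);R2=(U@Vt).T;o=c.mean(0)-R2@loc.mean(0)
yaw=np.degrees(np.arctan2(R2[1,0],R2[0,0]))
toj=lambda w:(np.atleast_2d(w)[:,:2]-o)@R2
tow=lambda j:np.atleast_2d(j)@R2.T+o
E
python3 - <<'E'
from m import *
print(o,yaw,det:=np.linalg.det(R2),(tow(loc)-c)*1000)
print('handle',toj(ray('top',zz((279,122)),.104))*1e3)
print('line',toj(ray('top',zz([(536,190),(540,220),(544,248)]),.04))*1e3)
print('tail',toj(ray('top',zz([(627,182),(631,236)]),.04))*1e3)
print('tip',toj(ray('top',zz((302,284)),.045))*1e3)
print('pencil', toj(ray('top',zz([(124,18),(333,18)]),.008))*1e3)
print('block', toj(ray('top',zz([(520,32),(640,0)]),.0))*1e3)
S=lambda p:(np.array(p,float)+.5)/6-.5+np.array([260,155])
print('side handle',toj(ray('side',S((237,224)),.104))*1e3,'line',toj(ray('side',S([(460,165),(518,188)]),.04))*1e3)
print('side corners',toj(ray('side',S([(432,28),(638,95),(58,500),(295,600)]),.018))*1e3)
E
```

```text
[ 0.52336771 -0.05046773] 6.904251213472302 0.9999999999999992 [[ 0.19493743  2.23847837]
 [ 0.58021645 -1.33740837]
 [-0.47907992 -1.67717283]
 [-0.29607396  0.77610283]]
handle [[56.78153633 80.01486058]]
line [[ -8.07024515 -99.25157214]
 [-30.38760619 -99.05226689]
 [-51.17487825 -99.06045359]]
tail [[ -10.96337437 -166.39152598]
 [ -50.78167475 -163.5048273 ]]
tip [[-54.52527584  79.88894655]]
pencil [[166.19032136 188.89544573]
 [145.43059594  31.72116597]]
block [[ 117.66501593 -108.22420734]
 [ 130.24052612 -202.49069307]]
side handle [[60.90844044 82.34843113]] line [[ -7.37346754 -99.52540263]
 [-52.84575866 -96.22871281]]
side corners [[  91.31114884 -253.81611187]
 [ -77.05760646 -251.13428869]
 [  83.27681555  267.5603416 ]
 [ -81.3031782   267.24445747]]
```

```bash
cat >> m.py <<'E'
from scipy.spatial.transform import Rotation as Ro
def cur():
    s=get_obs(); return s,np.array(s['ee_pos']),Ro.from_euler('xyz',s['orientation'],degrees=True)
def target_R(ref):
    # tool x down, z along +-jig y
    best=None
    for sg in(1,-1):
        zv=np.array([*(R2@[0,sg]),0]); xv=np.array([0,0,-1.]); T=Ro.from_matrix(np.c_[xv,np.cross(zv,xv),zv])
        a=(ref.inv()*T).magnitude()
        if best is None or a<best[0]: best=(a,T)
    return best[1]
def plan(jx,jy,z,n,turn=True):
    s,p,R=cur(); g=np.array([*tow((jx/1e3,jy/1e3))[0],z]); T=target_R(R)
    rv=(R.inv()*T).as_rotvec() if turn else np.zeros(3)
    print('rv total deg',np.degrees(rv).round(2),'dist',np.linalg.norm(g-p),'jig now',(toj(p)*1e3).round(1),p[2].round(4),'F',np.round(s['wrist_force'],1),'jigF',(R2.T@np.array(s['wrist_force'])[:2]).round(2),'t',s['t'],'op',s['opening'])
    step=rv/n; Rc=R
    for i in range(n):
        d=Rc.inv().apply((g-p)/n)*1e3; print(d.round(1),step.round(4)); Rc=Rc*Ro.from_rotvec(step)
E
python3 - <<'E'
from m import *
s,p,R=cur(); print(R.as_matrix().round(3)); plan(-30,-215,.15,14)
E
```

```text
[[-0.     0.957  0.291]
 [ 0.001  0.291 -0.957]
 [-1.    -0.    -0.001]]
rv total deg [ 9.99 -0.06  0.01] dist 0.4756504605330617 jig now [[-405.2 -502.2]] 0.2049 F [0.1 0.1 0.2] jigF [0.1  0.07] t 0.1 op 0.998873138469326
[  3.9  29.9 -15.6] [ 0.0125 -0.0001  0.    ]
[  3.9  29.8 -15.9] [ 0.0125 -0.0001  0.    ]
[  3.9  29.6 -16.3] [ 0.0125 -0.0001  0.    ]
[  3.9  29.3 -16.7] [ 0.0125 -0.0001  0.    ]
[  3.9  29.1 -17. ] [ 0.0125 -0.0001  0.    ]
[  3.9  28.9 -17.4] [ 0.0125 -0.0001  0.    ]
[  3.9  28.7 -17.7] [ 0.0125 -0.0001  0.    ]
[  3.9  28.5 -18.1] [ 0.0125 -0.0001  0.    ]
[  3.9  28.3 -18.5] [ 0.0125 -0.0001  0.    ]
[  3.9  28.  -18.8] [ 0.0125 -0.0001  0.    ]
[  3.9  27.8 -19.2] [ 0.0125 -0.0001  0.    ]
[  3.9  27.5 -19.5] [ 0.0125 -0.0001  0.    ]
[  3.9  27.3 -19.8] [ 0.0125 -0.0001  0.    ]
[  3.9  27.1 -20.2] [ 0.0125 -0.0001  0.    ]
```

Emit:
apply_moves(deltas=[4, 30, -16, 0.0125, 0, 0, -1, 4, 30, -16, 0.0125, 0, 0, -1, 4, 30, -16, 0.0125, 0, 0, -1, 4, 29, -17, 0.0125, 0, 0, -1, 4, 29, -17, 0.0125, 0, 0, -1, 4, 29, -17, 0.0125, 0, 0, -1, 4, 29, -18, 0.0125, 0, 0, -1, 4, 28, -18, 0.0125, 0, 0, -1, 4, 28, -18, 0.0125, 0, 0, -1, 4, 28, -19, 0.0125, 0, 0, -1], force=40)

```text
t: 1.1
ee_pos: [0.4235, -0.3611, 0.1651]
orientation: [-137.6, 90.0, 142.1]
wrist_force: [0.7, -0.1, -0.7]
opening: 0.185
```

Run:
```python
from m import *
plan(-30,-215,.10,6)
```

```text
rv total deg [ 2.78 -0.02  0.02] dist 0.14897644752152056 jig now [[-136.5 -296.4]] 0.1651 F [ 0.7 -0.1 -0.7] jigF [ 0.67 -0.21] t 1.1 op 0.1846429802925641
[ 10.8  18.4 -12.7] [ 0.0081 -0.0001  0.0001]
[ 10.8  18.3 -12.8] [ 0.0081 -0.0001  0.0001]
[ 10.8  18.2 -13. ] [ 0.0081 -0.0001  0.0001]
[ 10.8  18.1 -13.1] [ 0.0081 -0.0001  0.0001]
[ 10.8  18.  -13.3] [ 0.0081 -0.0001  0.0001]
[ 10.8  17.9 -13.4] [ 0.0081 -0.0001  0.0001]
```

Emit:
apply_moves(deltas=[11, 18, -13, 0.008, 0, 0, -1, 11, 18, -13, 0.008, 0, 0, -1, 11, 18, -13, 0.008, 0, 0, -1, 11, 18, -13, 0.008, 0, 0, -1, 11, 18, -13, 0.008, 0, 0, -1, 11, 14, -11, 0.006, 0, 0, -1, 0, 0, 0, 0, 0, 0, -1, 0, 0, 0, 0, 0, 0, -1])

```text
t: 1.9
ee_pos: [0.5139, -0.2716, 0.0992]
orientation: [-113.3, 89.9, 163.9]
wrist_force: [0.2, -0.5, -0.5]
opening: 0.004
```

Run:
```python
from m import *
cv2.imwrite('pics/s1.png',cv2.resize(grab_frame('side')[120:270,240:420],None,fx=4,fy=4,interpolation=cv2.INTER_CUBIC))
plan(-30,-200,.027,4)
```

```text
rv total deg [0.16 0.01 0.02] dist 0.0752596110999481 jig now [[ -36.2 -218.9]] 0.0996 F [-0.3 -0.1  0. ] jigF [-0.28 -0.11] t 1.95 op 0.0059451409160134324
[18.1  1.6 -4.7] [0.0007 0.     0.0001]
[18.1  1.6 -4.7] [0.0007 0.     0.0001]
[18.1  1.6 -4.7] [0.0007 0.     0.0001]
[18.1  1.6 -4.7] [0.0007 0.     0.0001]
```

View pics/s1.png

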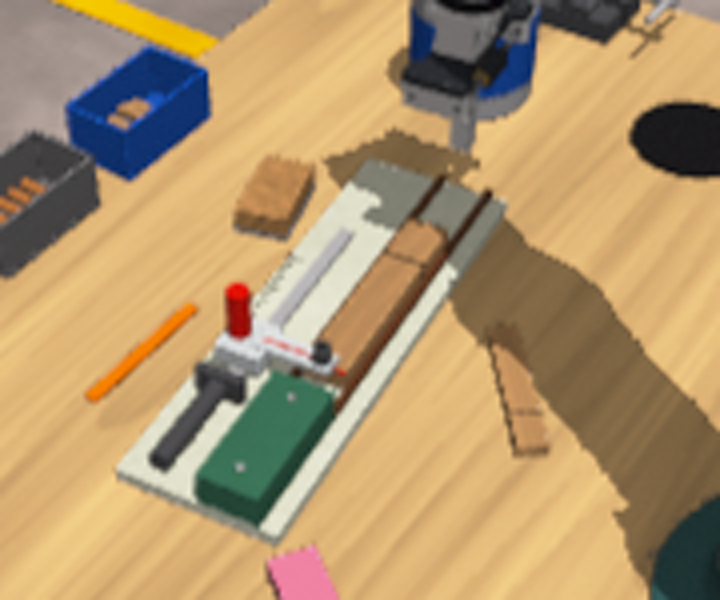

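The side view shows the shut fingers at (460,140), above the jig's open end in line with the channel. Next I descend and then approach the tail.

Emit:
apply_moves(deltas=[20, 3, -3, 0, 0, 0, -1, 20, 3, -3, 0.003, 0, 0, -1, 18, 0, -3, 0, 0, 0, -1, 14, 0, -3, 0, 0, 0, -1, 0, 0, -3, 0, 0, 0, -1, 0, 0, 0, 0, 0, 0, -1])

```text
t: 2.55
ee_pos: [0.5184, -0.2559, 0.028]
orientation: [57.6, 90.0, -25.5]
wrist_force: [-0.7, -0.2, 1.8]
opening: 0.008
```

Run:
```python
from m import *
plan(-30,-180,.027,4)
```

```text
rv total deg [ 0.01  0.   -0.01] dist 0.023348171235323126 jig now [[ -29.6 -203.3]] 0.028 F [-0.7 -0.2  1.8] jigF [-0.73 -0.08] t 2.55 op 0.008384165572155114
[ 0.2 -0.1 -5.8] [ 0.0001  0.     -0.    ]
[ 0.2 -0.1 -5.8] [ 0.0001  0.     -0.    ]
[ 0.2 -0.1 -5.8] [ 0.0001  0.     -0.    ]
[ 0.2 -0.1 -5.8] [ 0.0001  0.     -0.    ]
```

Emit:
apply_moves(deltas=[0, 0, -8, 0, 0, 0, -1, 0, 0, -8, 0, 0, 0, -1, 0, 0, -6, 0, 0, 0, -1, 0, 0, -6, 0, 0, 0, -1, 0, 0, -8, 0, 0, 0, -1, 0, 0, -8, 0, 0, 0, -1, 0, 0, -8, 0, 0, 0, -1, 0, 0, -8, 0, 0, 0, -1, 0, 0, -8, 0, 0, 0, -1, 0, 0, -5, 0, 0, 0, -1])

```text
t: 3.55
ee_pos: [0.5095, -0.1824, 0.0274]
orientation: [-150.7, 90.0, 126.2]
wrist_force: [0.5, -1.6, 2.6]
opening: 0.008
```

Run:
```python
from m import *
cv2.imwrite('pics/s2.png',cv2.resize(grab_frame('side')[120:270,240:420],None,fx=4,fy=4,interpolation=cv2.INTER_CUBIC))
plan(-30,-112,.027,4)
```

```text
rv total deg [ 0.08 -0.03  0.01] dist 0.01669048457805032 jig now [[ -29.6 -128.7]] 0.0274 F [-0.1  1.2  0.6] jigF [0.08 1.22] t 3.6 op 0.010493576767333493
[ 0.1 -0.1 -4.2] [ 0.0004 -0.0001  0.0001]
[ 0.1 -0.1 -4.2] [ 0.0004 -0.0001  0.0001]
[ 0.1 -0.1 -4.2] [ 0.0004 -0.0001  0.0001]
[ 0.1 -0.1 -4.2] [ 0.0004 -0.0001  0.0001]
```

View pics/s2.png

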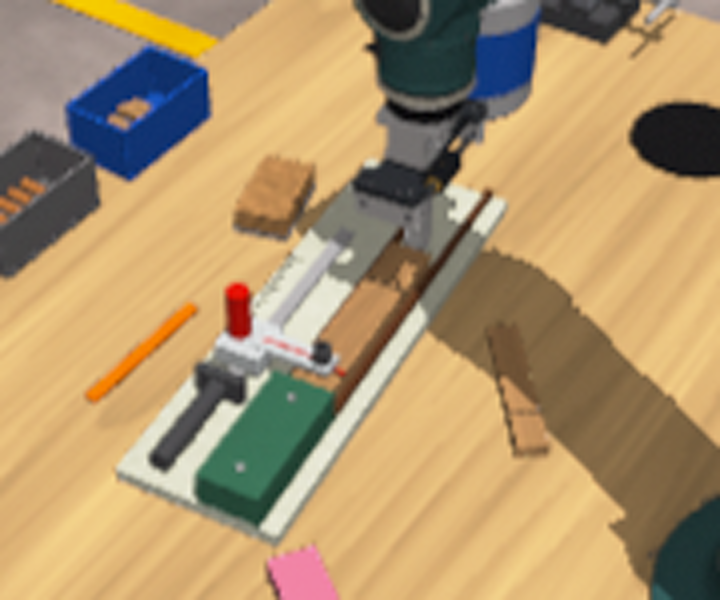

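The fingers at (415,240) are pushing the tail, and the rail end is at the cover mouth, around (330,380). I now continue slowly.

Emit:
apply_moves(deltas=[0, 0, -4, 0, 0, 0, -1, 0, 0, -4, 0, 0, 0, -1, 0, 0, -4, 0, 0, 0, -1, 0, 0, -4, 0, 0, 0, -1])

```text
t: 4.0
ee_pos: [0.5075, -0.1671, 0.0274]
orientation: [-129.3, 90.0, 147.6]
wrist_force: [0.3, -0.8, 1.3]
opening: 0.004
```

Emit:
apply_moves(deltas=[0, 0, -4, 0, 0, 0, -1, 0, 0, -4, 0, 0, 0, -1, 0, 0, -4, 0, 0, 0, -1])

```text
t: 4.3
ee_pos: [0.5077, -0.1621, 0.0286]
orientation: [24.3, 89.5, -59.0]
wrist_force: [5.8, -54.1, 0.4]
opening: 0.002
```

Emit:
apply_moves(deltas=[0, 0, -4, 0, 0, 0, -1, 0, 0, -4, 0, 0, 0, -1, 0, 0, -3, 0, 0, 0, -1])

```text
t: 4.6
ee_pos: [0.508, -0.1614, 0.0303]
orientation: [23.2, 88.8, -60.6]
wrist_force: [10.7, -105.4, 2.6]
opening: 0.003
```

The force is already 105 N, so the rail is on the stop. I back off at once.

Emit:
apply_moves(deltas=[0, 0, 8, 0, 0, 0, -1, 0, 0, 8, 0, 0, 0, -1])

```text
t: 4.8
ee_pos: [0.5072, -0.1637, 0.028]
orientation: [24.0, 89.8, -59.3]
wrist_force: [-0.2, 0.4, 0.3]
opening: 0.004
```

Run:
```python
from m import *
cv2.imwrite('pics/s3.png',cv2.resize(grab_frame('side')[120:270,240:420],None,fx=4,fy=4,interpolation=cv2.INTER_CUBIC))
plan(-30,-112,.027,1)
```

```text
rv total deg [-0.15  0.07 -0.02] dist 0.0022188973323177203 jig now [[ -29.9 -109.9]] 0.0277 F [-0.4 -1.5 -0.2] jigF [-0.55 -1.42] t 4.85 op 0.0062121153011516625
[ 0.7 -0.1  2.1] [-0.0025  0.0013 -0.0003]
```

View pics/s3.png

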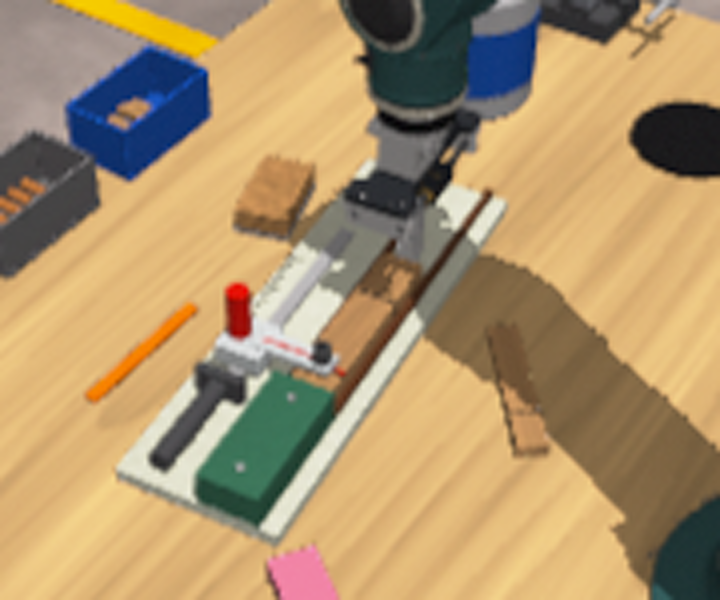

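Emit:
apply_moves(deltas=[0, 0, 4, 0, 0, 0, -1, -20, 0, 4, 0, 0, 0, -1, -40, 0, 0, 0, 0, 0, 0, -40, 10, 0, 0, 0, 0, 1, -20, 20, -20, 0, 0, 0, 1, 0, 20, -40, 0, 0, 0, 1, 0, 20, -40, 0, 0, 0, 1, 0, 10, -40, 0, 0, 0, 1, 0, 6, -30, 0, 0, 0, 1, 0, 0, 0, 0, 0, 0, 1])

```text
t: 5.85
ee_pos: [0.5723, 0.0168, 0.1472]
orientation: [-171.2, 89.9, 106.2]
wrist_force: [-0.7, -0.2, 0.1]
opening: 0.65
```

Run:
```python
from m import *
f=grab_frame('side');g=grab_frame('top');cv2.imwrite('pics/sf4.png',f);cv2.imwrite('pics/tf4.png',g)
cv2.imwrite('pics/s4.png',cv2.resize(f[120:270,240:420],None,fx=4,fy=4,interpolation=cv2.INTER_CUBIC))
cv2.imwrite('pics/t4.png',cv2.resize(g[155:245,245:425],None,fx=4.4,fy=4.4,interpolation=cv2.INTER_CUBIC))
plan(60,80,.13,3)
```

```text
rv total deg [ 0.14 -0.02  0.05] dist 0.029862614731510893 jig now [[56.  55.9]] 0.1472 F [-0.2 -1.5 -0.2] jigF [-0.41 -1.47] t 5.95 op 0.7325310564724724
[ 5.7  1.3 -8. ] [ 0.0008 -0.0001  0.0003]
[ 5.7  1.3 -8. ] [ 0.0008 -0.0001  0.0003]
[ 5.7  1.3 -8. ] [ 0.0008 -0.0001  0.0003]
```

View pics/s4.png

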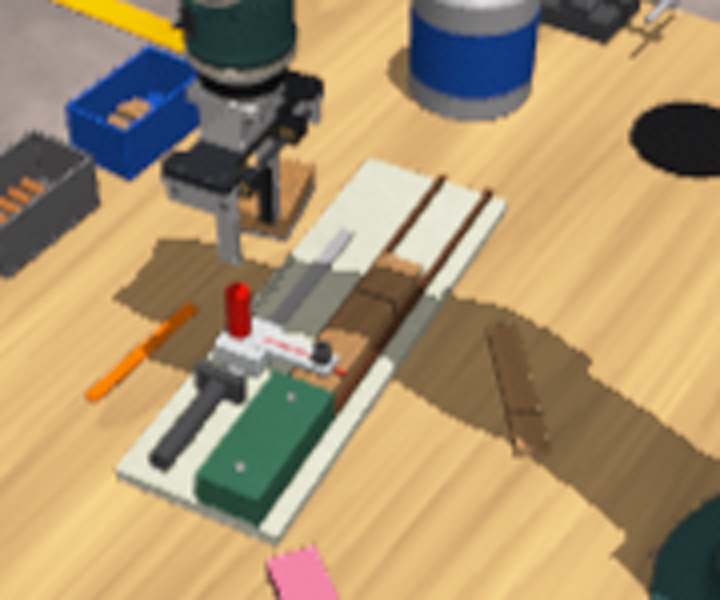

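View pics/t4.png

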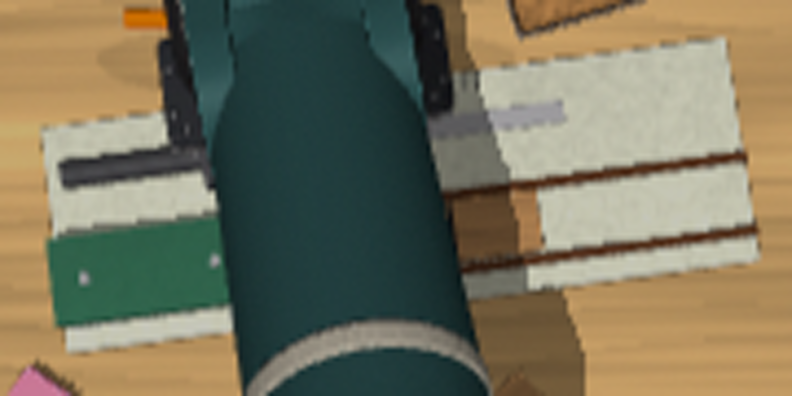

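Run:
```python
from m import *
print('tail',toj(ray('top',zz([(539,192),(544,240)]),.04))*1e3)
S=lambda p:(np.array(p,float)+.5)/4-.5+np.array([240,120])
print('line',toj(ray('side',S([(358,287),(400,308)]),.04))*1e3)
print('tail side',toj(ray('side',S([(388,253),(426,265)]),.04))*1e3)
```

```text
tail [[  -9.82322537 -101.22891257]
 [ -45.35190567  -99.88820066]]
line [[ -7.04788454 -35.28680939]
 [-57.87962589 -26.92035097]]
tail side [[-10.93200151 -95.77535277]
 [-53.49018632 -96.85068947]]
```

Emit:
apply_moves(deltas=[0, 1, -12, 0, 0, 0, 1, 0, 1, -12, 0, 0, 0, 1, 6, 0, 0, 0, 0, 0, 1, 0, 0, 0, 0, 0, 0, 1])

```text
t: 6.35
ee_pos: [0.5713, 0.0348, 0.1406]
orientation: [-93.6, 89.9, -176.7]
wrist_force: [-0.1, 0.3, 0.2]
opening: 0.994
```

Run:
```python
from m import *
f=grab_frame('side')
cv2.imwrite('pics/s5.png',cv2.resize(f[140:240,250:370],None,fx=6,fy=6,interpolation=cv2.INTER_CUBIC))
plan(60,80,.068,4)
```

```text
rv total deg [0.   0.   0.06] dist 0.07292208295866037 jig now [[57.9 78.4]] 0.1409 F [-0.7 -0.7  0.6] jigF [-0.73 -0.6 ] t 6.4 op 0.9999911672376779
[18.2  0.5 -0.4] [0.     0.     0.0003]
[18.2  0.5 -0.4] [0.     0.     0.0003]
[18.2  0.5 -0.4] [0.     0.     0.0003]
[18.2  0.5 -0.4] [0.     0.     0.0003]
```

View pics/s5.png

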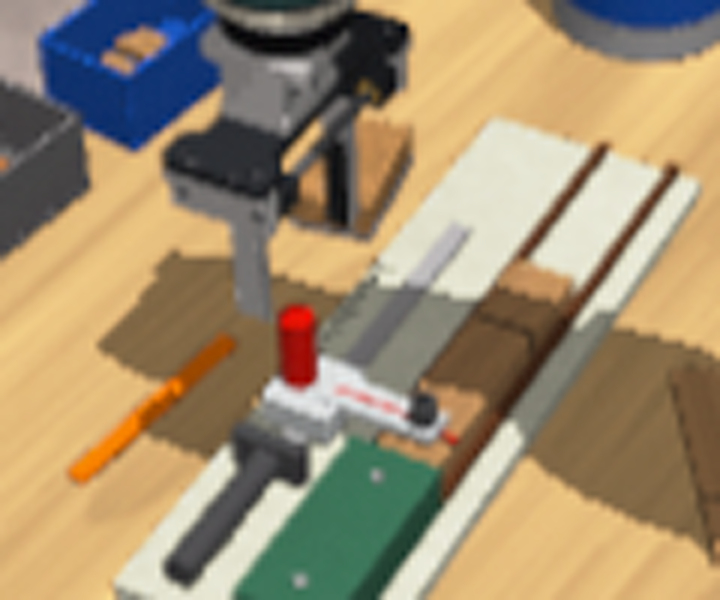

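The fingertips at (252,310) and (340,225) straddle the handle, whose top is at (297,318). I descend and grip.

Emit:
apply_moves(deltas=[20, 1, 0, 0, 0, 0, 1, 20, 0, 0, 0, 0, 0, 1, 18, 0, 0, 0, 0, 0, 1, 14, 0, 0, 0, 0, 0, 1, 0, 0, 0, 0, 0, 0, 0, 0, 0, 0, 0, 0, 0, -1, 0, 0, 0, 0, 0, 0, -1, 0, 0, 0, 0, 0, 0, -1, 0, 0, 0, 0, 0, 0, -1, 0, 0, 0, 0, 0, 0, -1], force=40)

```text
t: 7.4
ee_pos: [0.5729, 0.0348, 0.0698]
orientation: [87.6, 90.0, 4.5]
wrist_force: [0.2, 0.1, -0.6]
opening: 0.526
```

Emit:
apply_moves(deltas=[0, 0, 0, 0, 0, 0, -1, 0, 0, 0, 0, 0, 0, -1, 0, 0, 0, 0, 0, 0, -1])

```text
t: 7.7
ee_pos: [0.5727, 0.0355, 0.0694]
orientation: [-175.0, 90.0, 102.0]
wrist_force: [-0.7, 5.1, 0.5]
opening: 0.268
```

Run:
```python
from m import *
f=grab_frame('side')
cv2.imwrite('pics/s6.png',cv2.resize(f[140:240,250:370],None,fx=6,fy=6,interpolation=cv2.INTER_CUBIC))
plan(60,-31,.068,14)
```

```text
rv total deg [ 0.05 -0.05 -0.  ] dist 0.1106089181031585 jig now [[59.3 79.6]] 0.0695 F [-1.6  4.5 -0.4] jigF [-1.01  4.61] t 7.75 op 0.24987979777291008
[0.1 0.  7.9] [ 0.0001 -0.0001 -0.    ]
[0.1 0.  7.9] [ 0.0001 -0.0001 -0.    ]
[0.1 0.  7.9] [ 0.0001 -0.0001 -0.    ]
[0.1 0.  7.9] [ 0.0001 -0.0001 -0.    ]
[0.1 0.  7.9] [ 0.0001 -0.0001 -0.    ]
[0.1 0.  7.9] [ 0.0001 -0.0001 -0.    ]
[0.1 0.  7.9] [ 0.0001 -0.0001 -0.    ]
[0.1 0.  7.9] [ 0.0001 -0.0001 -0.    ]
[0.1 0.  7.9] [ 0.0001 -0.0001 -0.    ]
[0.1 0.  7.9] [ 0.0001 -0.0001 -0.    ]
[0.1 0.  7.9] [ 0.0001 -0.0001 -0.    ]
[0.1 0.  7.9] [ 0.0001 -0.0001 -0.    ]
[0.1 0.  7.9] [ 0.0001 -0.0001 -0.    ]
[0.1 0.  7.9] [ 0.0001 -0.0001 -0.    ]
```

View pics/s6.png

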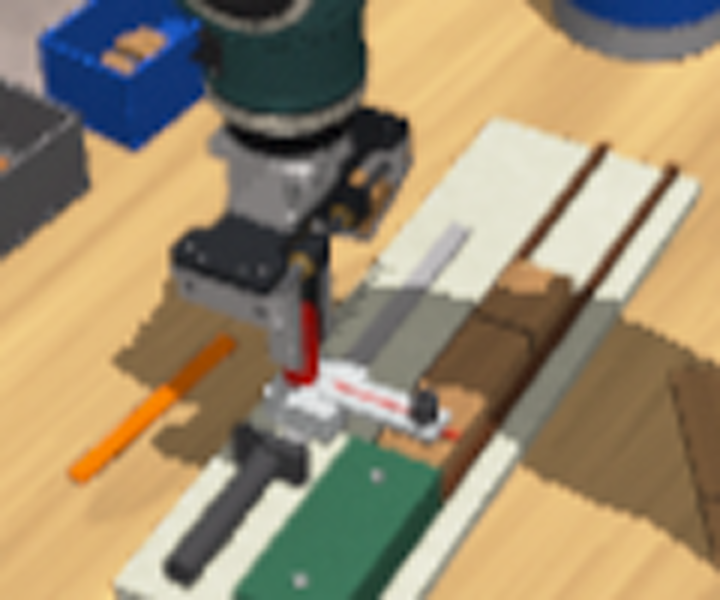

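The fingers hold the red handle at (308,345), with opening 0.25 (24 mm). I pull 96 mm, stopping short of the line.

Emit:
apply_moves(deltas=[0, 0, 6, 0, 0, 0, -1, 0, 0, 10, 0, 0, 0, -1, 0, 0, 10, 0, 0, 0, -1, 0, 0, 10, 0, 0, 0, -1, 0, 0, 10, 0, 0, 0, -1, 0, 0, 10, 0, 0, 0, -1, 0, 0, 10, 0, 0, 0, -1, 0, 0, 10, 0, 0, 0, -1, 0, 0, 10, 0, 0, 0, -1, 0, 0, 10, 0, 0, 0, -1])

```text
t: 8.75
ee_pos: [0.5844, -0.0588, 0.0695]
orientation: [177.0, 89.9, 94.0]
wrist_force: [-0.5, 12.3, 2.5]
opening: 0.252
```

Emit:
apply_moves(deltas=[0, 0, 0, 0, 0, 0, -1, 0, 0, 0, 0, 0, 0, -1])

```text
t: 8.95
ee_pos: [0.5844, -0.0589, 0.0695]
orientation: [175.0, 89.9, 92.0]
wrist_force: [-0.9, 10.7, 3.0]
opening: 0.246
```

Run:
```python
from m import *
f=grab_frame('side');cv2.imwrite('pics/sf7.png',f);g=grab_frame('top');cv2.imwrite('pics/tf7.png',g)
cv2.imwrite('pics/s7.png',cv2.resize(f[165:235,290:370],None,fx=8,fy=8,interpolation=cv2.INTER_CUBIC))
cv2.imwrite('pics/t7.png',cv2.resize(g[155:245,245:425],None,fx=4.4,fy=4.4,interpolation=cv2.INTER_CUBIC))
plan(60,-31,.069,1)
```

```text
rv total deg [ 0.1  -0.11 -0.01] dist 0.01562105413905202 jig now [[ 59.6 -15.4]] 0.0695 F [-0.4 10.8  2.3] jigF [ 0.88 10.74] t 9.05 op 0.24651752812664462
[ 0.4  0.4 15.6] [ 0.0017 -0.0019 -0.0001]
```

View pics/s7.png

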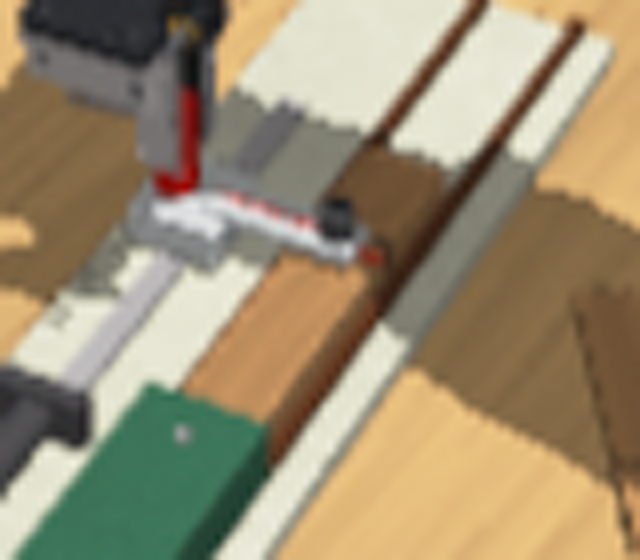

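View pics/t7.png

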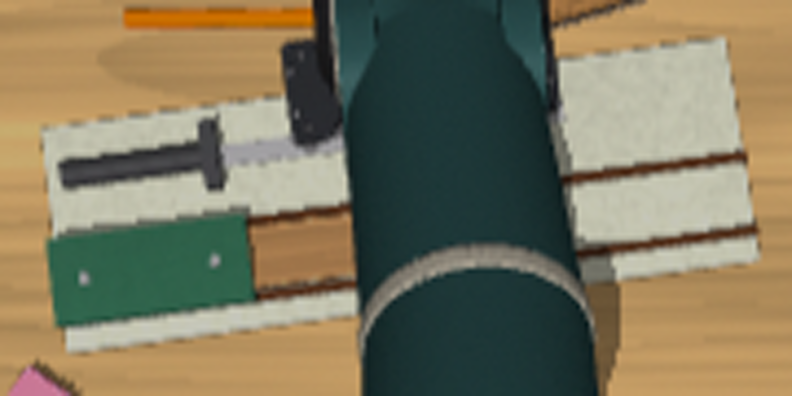

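```bash
cat > q.py <<'E'
from m import *
def prof(f,x,ys,z):
    w=tow(np.c_[np.full(len(ys),x),ys]/1e3); uv=proj('side',np.c_[w,np.full(len(ys),z)]).astype(np.float32)
    return cv2.remap(f,uv[None,:,0].copy(),uv[None,:,1].copy(),cv2.INTER_CUBIC)[0].astype(float)
def line(f,lo=-55,hi=-5):
    ys=np.arange(lo,hi,.5)
    for x in(-15,-20,-25,-30,-35,-40,-45):
        v=prof(f,x,ys,.04).sum(1); b=np.median(v); k=v.argmin(); m=(abs(np.arange(len(ys))-k)<16); w=np.clip(b-20-v,0,None)*m
        print(x,'line y',ys[k],(ys*w).sum()/max(w.sum(),1),v.min(),b)
def tip(f,lo,hi):
    ys=np.arange(lo,hi,.5)
    for x in(-46,-48,-50,-52,-54):
        v=prof(f,x,ys,.045); r=np.clip(v[:,2]-1.8*np.maximum(v[:,1],v[:,0])-0,0,None); k=r.argmax(); print(x,'tip y',ys[k],(ys*r).sum()/max(r.sum(),1e-6),r.max())
E
python3 - <<'E'
from q import *
f0=cv2.imread('pics/side0.png');f4=cv2.imread('pics/sf4.png');f7=cv2.imread('pics/sf7.png')
print('init');line(f0,-125,-75);print('home');line(f4)
print('tip init');tip(f0,60,100);print('tip7');tip(f7,-45,15)
a=f7[165:235,290:370];w=cv2.cvtColor(a,cv2.COLOR_BGR2HSV)
m=((w[...,0]<8)|(w[...,0]>172))&(w[...,1]>150)&(w[...,2]>60);yy,xx=np.nonzero(m)
print([(x+290,y+165) for x,y in zip(xx,yy) if x>40])
E
```

```text
init
-15 line y -95.5 -95.48712446351931 328.0 396.0
-20 line y -96.0 -95.78690036900369 303.0 396.5
-25 line y -95.5 -95.59271099744245 300.0 395.5
-30 line y -96.0 -95.61761658031088 309.0 384.0
-35 line y -96.5 -96.32350959919165 289.0 390.5
-40 line y -96.0 -95.98272017837235 317.0 401.0
-45 line y -96.0 -95.917 332.0 415.5
home
-15 line y -32.0 -31.61228533685601 174.0 239.0
-20 line y -32.0 -32.00985221674877 188.0 241.0
-25 line y -31.0 -31.187772925764193 194.0 234.0
-30 line y -32.0 -31.95719178082192 171.0 229.0
-35 line y -32.5 -32.305810397553515 192.0 238.0
-40 line y -33.0 -32.53978779840849 193.0 242.0
-45 line y -32.0 -31.950060168471722 167.0 247.0
tip init
-46 tip y 83.0 82.87693584070797 38.39999999999999
-48 tip y 83.5 83.60963966738527 61.8
-50 tip y 84.5 84.23289315726291 75.8
-52 tip y 85.0 84.69688922610014 54.39999999999999
-54 tip y 84.5 84.98847926267281 8.200000000000003
tip7
-46 tip y -15.0 -15.100456621004568 35.8
-48 tip y -15.0 -14.885753749013418 40.39999999999999
-50 tip y -14.5 -14.768782383419689 37.599999999999994
-52 tip y -14.0 -14.82331136738056 21.599999999999994
-54 tip y -16.0 -15.169565217391305 6.0
[(np.int64(336), np.int64(197)), (np.int64(337), np.int64(197))]
```

Emit:
apply_moves(deltas=[0, 0, 6, 0, 0, 0, -1, 0, 0, 6, 0, 0, 0, -1, 0, 0, 5, 0, 0, 0, -1, 0, 0, 0, 0, 0, 0, -1, 0, 0, 0, 0, 0, 0, -1])

```text
t: 9.55
ee_pos: [0.5864, -0.0754, 0.0695]
orientation: [177.7, 89.9, 94.7]
wrist_force: [-1.4, 11.8, 1.6]
opening: 0.247
```

Run:
```python
from q import *
f=grab_frame('side');cv2.imwrite('pics/sf8.png',f)
cv2.imwrite('pics/s8.png',cv2.resize(f[150:220,300:370],None,fx=8,fy=8,interpolation=cv2.INTER_CUBIC))
tip(f,-55,0)
plan(60,-32,.069,1)
```

```text
-46 tip y -31.0 -31.42540168324407 46.0
-48 tip y -31.0 -31.11553304389773 36.2
-50 tip y -30.0 -30.608134280180764 25.0
-52 tip y -30.0 -29.740093240093245 9.599999999999994
-54 tip y -55.0 0.0 0.0
rv total deg [ 0.1  -0.12 -0.01] dist 0.0006239460468706714 jig now [[ 59.7 -32.2]] 0.0695 F [-0.6 10.9  2.6] jigF [ 0.73 10.92] t 9.6 op 0.24638032809644686
[ 0.5  0.3 -0.2] [ 0.0018 -0.0021 -0.0002]
```

View pics/s8.png

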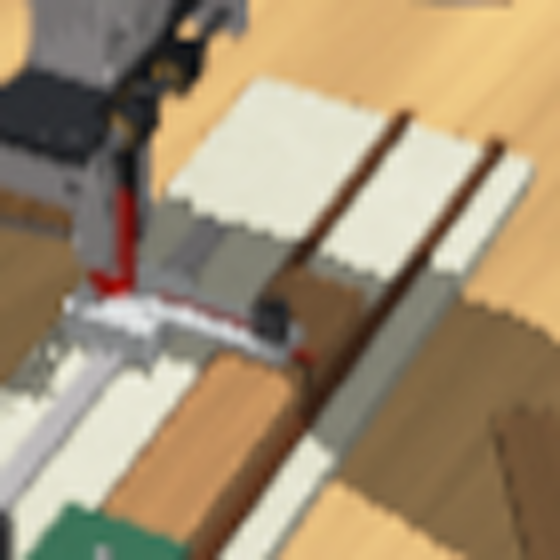

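Pointer tip and line agree to about 1 mm. One last check that the rail's tail has not shifted, and then I hand in.

Run:
```python
from q import *
ys=np.arange(-115,-80,.5)
for n in('sf4','sf7','sf8'):
    f=cv2.imread(f'pics/{n}.png')
    o=[]
    for x in(-42,-36,-30,-24,-18):
        v=prof(f,x,ys,.04); s=v[:,0]/v[:,2]  # white vs wood ratio
        mid=(s[:8].mean()+s[-8:].mean())/2; o.append(ys[np.argmax(s<mid)])
    print(n,o)
```

```text
sf4 [np.float64(-94.5), np.float64(-94.5), np.float64(-95.0), np.float64(-94.0), np.float64(-95.5)]
sf7 [np.float64(-95.5), np.float64(-94.0), np.float64(-96.0), np.float64(-94.5), np.float64(-96.0)]
sf8 [np.float64(-95.0), np.float64(-94.0), np.float64(-95.5), np.float64(-94.0), np.float64(-96.0)]
```

Run:
```python
from q import *
for n in('s3','s4'):
    a=cv2.resize(cv2.imread(f'pics/{n}.png'),(180,150),interpolation=cv2.INTER_AREA); f=np.zeros((400,640,3),np.uint8); f[120:270,240:420]=a
    print(n); line(f,-50,-18)
print((toj(np.array([[.5077,-.1621],[.508,-.1614],[.5075,-.1671]]))*1e3).round(1))
```

```text
s3
-15 line y -36.5 -18.25 219.0 239.5
-20 line y -50.0 -46.360518292682926 240.0 304.0
-25 line y -37.5 0.0 228.0 247.5
-30 line y -46.0 -23.0 219.0 239.5
-35 line y -45.5 -44.380872483221474 278.0 324.0
-40 line y -38.0 -36.0912017167382 352.0 386.5
-45 line y -31.5 -32.00779625779626 309.0 429.5
s4
-15 line y -32.5 -31.654411764705884 181.0 230.5
-20 line y -32.5 -31.96961325966851 192.0 240.0
-25 line y -31.5 -31.25136612021858 196.0 232.0
-30 line y -32.5 -31.96928327645051 177.0 220.0
-35 line y -32.5 -32.40120967741935 193.0 234.0
-40 line y -32.5 -32.56621392190153 195.0 238.5
-45 line y -32.0 -31.939524838012957 174.0 243.5
[[ -29.  -108.9]
 [ -28.6 -108.3]
 [ -29.8 -113.9]]
```

```bash
python3 -c "
from workcell import *
print(sign_off()); s=get_obs(); print(s['t'],s['ee_pos'],s['wrist_force'],s['opening'])"
```

```text
the job is handed in; nothing more can be done
None
the job is handed in; nothing more can be done
```

I pushed the rail home against the hidden stop, pulled the drill guide out about 112 mm by its red handle, and handed the job in while still holding it on the black line. That was at about 9.6 s of the 58 s allowed. `sign_off()` gives no verdict, so I do not know how it was judged.

**Rail:** Contact came with the rail's end at about jig y = +143 mm, which is within the stop's stated range. I pressed harder than needed: the wrist force reached about 105 N of the 120 N allowed in the end-of-move readings before I backed off. The side-camera tail profile showed no shift (under 1 mm) from before the guide was pulled to the end. A check for rebound right after the push was mostly blocked by the fingers. The one readable spot put the line at the same y as later.

**Guide:** The last side view put the pointer at y ≈ -31 mm and the line at y ≈ -32 mm. The tool's own position (-32.2 mm) agrees. The line itself could not be read in the final view, because the guide's arm and its shadow hid it. Its position comes from the picture taken just after the push.

**Grip:** It was still holding at the end, at 24 mm opening with about 11 N of spring pull on the wrist.

The top and side cameras differ by 3–4 mm in absolute y. I compared pointer and line in the same camera so that the difference largely cancels.

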